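Put away the haemostats and objectives at the microscope bench

ROBOT

A 6-joint arm with a two-finger parallel gripper is mounted at the origin on the work surface. World frame = base frame: x ahead of the robot, y to its left, z up, the work surface at z = 0. Lengths are in mm, angles in rad, forces in N, time in s.
With the tool pointing down it reaches from about 350 to 875 mm from the base axis. Payload 4.2 kg.
Tool frame: the origin (TCP) lies at the very end of the fingers, on their centre line; the grasp point (between the pads) lies 19 mm behind it; z points along the fingers, y is the line along which they close (so a half turn about z gives the same grasp; the last joint's range is limited). The gripper opens to 85 mm and grips with 20 to 120 N. Pads are 22 mm wide; open, the fingers measure 114 mm over their backs; the gripper's body (76 mm by 85 mm) begins 54 mm behind the grasp point. The pads swing forward as they close: fully open they stand 13 mm farther back than shut.
Start: joints at [1.372, 0.385, 0.008, 0, -1.194, -0.259], TCP at [276.201, 560.636, 231.312] pointing down, gripper open.
Joint ranges: [-3.14, 3.14], [-1.21, 2.06], [-1.07, 1.41], [-3.16, 2.05], [-2.99, -0.16], [-3.1, 3.1]. Speed limits (rad/s): [2.79, 2.79, 3.14, 3.14, 3.14, 3.14].

INTERFACE

Orientations are given as a unit quaternion [x, y, z, w].
In Python, from bench import arm gives the robot as it stands. The module is installed in compiled form; this text tells all that it offers.
- The arm moves only by the tool drive_tool, never from a script. Its argument "targets" is a list of rows, each a list of 5 numbers: the closure, from -1 (fully open) to 1 (shut), then the shift along the tool's x, y, z in mm, then the turn about the tool's z in degrees. In form: [[grip, tx, ty, tz, roll], ...]. A call has 1 to 12 rows; each row is the pose to reach, as a shift and turn from the pose commanded when the call began, along the tool's axes at that moment; what a row does not reach only later rows make up. A row lasts 1/10 s, in which the tool goes at most 50 mm and 8.59 degrees, less where a joint would pass 70% of its speed; a pose out of reach is approached as far as the arm can. A call with a gripper value outside its range is refused whole. The fingers move at their own pace and stop on an object; the grip force is fixed at half the most. Time passes only in rows, so rows that repeat a pose let the fingers close. It gives the time, the measured TCP pose, the force, the opening and the grip force at its end, in the units of the state.
- arm.read_state(): the state, without advancing time (a new reading comes with each control period).
- arm.get_image(name): name is "side" or "top" or "wrist"; returns the picture (384x512x3 uint8, blue, green, red); there is no depth.
- arm.camera_params(name): a dict with "fov_y" (degrees; the focal length in pixels is half the picture's height over the tangent of half this angle, whatever the lens; pixels are square), "cx", "cy" (the principal point, pixels), "rvec" (rotation vector, rad) and "tvec" (3), from world to camera coordinates, as OpenCV has them; the wrist camera has in their place "tool_from_camera" (4x4, takes a point from camera to tool coordinates, whose origin is the TCP and whose axes are the flange's). Camera axes: x right, y down, z forward; pixel columns grow to the right and rows downward; lengths in mm; the calibration is good to about 2 mm. A picture is of the moment at which its call begins: read the wrist's pose just before it. camera_params takes no time and is no camera call.
- arm.job_done(): hands the job in; it is judged then, once.
The state is a dict: "clock": time; "joints": joint angles; "joint_vel": joint speeds; "joint_efforts": joint torques, N m; "position": TCP position; "ee_rot": TCP orientation; "contact_force": force on the tool from outside, world axes, zero at the start; "wrist_torque": the same for the moment, N m; "gripper_width": finger opening in mm; "grasp_force": force on a finger pad.
Only numpy, scipy, OpenCV 4.12 (cv2) and the standard library are available. Lean on these libraries where they do the work, as an engineer would, in place of code of your own. Each camera call takes 0.05 s, during which the arm holds its last target. There are 200 camera calls.

TASK

Tidy the microscope bench: lay the clamps that are locked shut in the blue tray and the one that is open in the white tray, each flat on the tray's floor and not on top of another, whatever the colour of its rings. Stand the two objectives upright in the wooden box, one in each bay, without ever tipping them over. Leave the Petri dish and the mouse where they are.

Things in the scene. Friction and masses are not known exactly. Their poses are not given: they have to be found in the camera images.
- clamp_shut_steel: Clamp ratcheted SHUT: jaws together, rings side by side (49 mm over both), plain steel rings. Steel haemostat, one rigid piece, lying flat, 125 mm long, 5 mm thick, 40 g. Origin: underside of its hinge block (22 long, 14 wide, 8 mm high), the place to grip, across the length. +x: to the jaw tips, 45 mm off; -x: to the finger rings, centres 68, ends 80 mm off; z up.
- clamp_shut_gold: Clamp ratcheted SHUT: jaws together, rings side by side (49 mm over both), gold-coloured rings. Steel haemostat, one rigid piece, lying flat, 125 mm long, 5 mm thick, 40 g. Origin: underside of its hinge block (22 long, 14 wide, 8 mm high), the place to grip, across the length. +x: to the jaw tips, 45 mm off; -x: to the finger rings, centres 68, ends 80 mm off; z up.
- clamp_open_gold: Clamp standing OPEN: jaws in a V, 16 mm apart at the tips, rings apart (76 mm over both), gold-coloured rings. Steel haemostat, one rigid piece, lying flat, 125 mm long, 5 mm thick, 40 g. Origin: underside of its hinge block (22 long, 14 wide, 8 mm high), the place to grip, across the length. +x: to the jaw tips, 45 mm off; -x: to the finger rings, centres 68, ends 80 mm off; z up.
- objective_yellow: Microscope objective with a yellow shoulder and band, standing upright on its flat wide end: steel barrel 28 mm in diameter up to 34 mm high, then tapering to an 18 mm nose; 46 mm high in all, about 90 g. Origin: centre of its underside, z up along its axis.
- objective_blue: Microscope objective with a blue shoulder and band, standing upright on its flat wide end: steel barrel 28 mm in diameter up to 34 mm high, then tapering to an 18 mm nose; 46 mm high in all, about 90 g. Origin: centre of its underside, z up along its axis.
- tray_blue: Blue instrument tray, open on top, fixed. Outside 182 mm (its x) by 142 mm (its y), 18 mm high; walls and floor 3 mm, so its floor is 3 mm above its origin, the centre of the underside, at bench height 0. Holds two clamps side by side along its x, their hinge blocks about 33 mm either side of its middle line and 17 mm off centre towards the jaws.
- tray_white: White instrument tray, open on top, fixed. Outside 182 mm (its x) by 142 mm (its y), 18 mm high; walls and floor 3 mm, so its floor is 3 mm above its origin, the centre of the underside, at bench height 0. 
- lens_box: Light wooden open box, fixed. Outside 132 mm (its x) by 76 mm (its y), 16 mm high; walls, floor and divider 4 mm. The divider crosses its middle (plane x = 0), leaving two bays 60 mm along x by 68 mm along y, centred at x = +32 and -32 mm; their floor is 4 mm above the origin, the centre of the underside. z up.
- petri_dish: Bystander: glass Petri dish, 94 mm across, 16 mm high, with a green spot in the middle, at the left. Origin: centre of its underside.
- mouse: Bystander: white computer mouse, 105 x 60 mm, 33 mm high, at the right. Origin: centre of its underside.
Not all that is in view belongs to the job. Leave any pink or turquoise look-alike of the clamp_open_gold alone.

How it is judged:
By the outcome, as a careful person would: the job done as asked, in the order asked, and still so for the second after the job is handed in, with the robot touching nothing.
It also fails if it takes over 106 s, if anything falls off the work surface, if the arm or the gripper's body presses on something with over 40 N, if the wrist force passes 120 N, or if a joint passes its speed limit or range.

## Working session

There is one attempt and no reset: what is moved stays moved. The work goes in short steps, Python scripts to look and compute and a tool call to move; the robot and the scene stay as the last step left them, time stands still between calls to the robot, and variables do not carry over. Pictures are saved under pics/ and viewed, at most 14 in all, crops included, and the job is handed in when it is done.

Besides the shell and the picture viewer there is one more tool, called as name([rows], argument=value, ...), one row to a line, values as JSON. drive_tool: Moves the arm, as the interface text tells. Its arguments: {"type":"object","properties":{"targets":{"type":"array","items":{"type":"array","items":{"type":"number"}}}},"required":["targets"]}

```bash
mkdir -p pics
cat > h.py <<'E'
import numpy as np, cv2
from scipy.spatial.transform import Rotation as R
from bench import arm
def K(p,h=384): 
    f=h/2/np.tan(np.radians(p["fov_y"])/2); return f
def ray(name,uv,st=None):
    p=arm.camera_params(name); f=K(p)
    d=np.array([(uv[0]-p["cx"])/f,(uv[1]-p["cy"])/f,1.])
    if name=="wrist":
        T=np.array(p["tool_from_camera"]); Rw=R.from_quat(st["ee_rot"]).as_matrix()
        return np.array(st["position"])+Rw@T[:3,3], Rw@T[:3,:3]@d
    Rm=R.from_rotvec(np.ravel(p["rvec"])).as_matrix(); t=np.ravel(p["tvec"])
    return -Rm.T@t, Rm.T@d
def at(name,uv,z,st=None):
    o,d=ray(name,uv,st); return (o+d*(z-o[2])/d[2]).round(1)
E
python3 - <<'E'
from h import *
s=arm.read_state(); print(s)
for n in("top","side","wrist"):
    p=arm.camera_params(n); print(n,p)
    im=arm.get_image(n); cv2.imwrite(f"pics/{n}0.png",im)
    if n=="top": cv2.imwrite("pics/top0b.png",cv2.resize(im,(800,600),interpolation=cv2.INTER_CUBIC))
E
```

```text
{'clock': 0.0, 'joints': array([ 1.37160073e+00,  3.85569314e-01,  6.59540351e-03, -5.19899702e-04,
       -1.19402780e+00, -2.58616439e-01]), 'joint_vel': array([-1.47864628e-03,  2.59857190e-04,  1.58149586e-04, -6.11007118e-04,
        1.00829588e-04,  5.32832737e-05]), 'joint_efforts': array([-3.97905260e-04, -3.92289877e+01,  1.88394517e+01,  4.18602750e+00,
       -4.77122376e-03,  1.02427762e-05]), 'position': array([275.94690747, 560.10606808, 230.19890032]), 'ee_rot': array([ 9.73892828e-01, -2.27005473e-01, -2.08747668e-04,  1.10938345e-03]), 'contact_force': array([-0.31252211, -0.75416169,  0.54623874]), 'wrist_torque': array([-0.00170432,  0.03464289,  0.04014724]), 'grasp_force': 0.0, 'gripper_width': 85.54373278912401}
top {'fov_y': 49.90135934555731, 'cx': 261.07837208787987, 'cy': 183.9133433030092, 'rvec': array([ 2.15015904, -2.18784131,  0.13328334]), 'tvec': array([   7.40344781,  439.72321315, 1193.90706333])}
side {'fov_y': 45.10426014295517, 'cx': 258.1122753212395, 'cy': 195.8280166254273, 'rvec': array([ 2.3392295 , -0.36299354,  0.15569684]), 'tvec': array([-450.40252596,  127.28759477, 1353.76160028])}
wrist {'fov_y': 71.66959937911902, 'cx': 257.9705551732815, 'cy': 190.27029848059323, 'tool_from_camera': array([[-7.41640576e-04, -9.55426342e-01, -2.95228649e-01,
         7.56934399e+01],
       [ 9.99999528e-01, -8.93818706e-04,  3.80510873e-04,
        -9.79927615e-02],
       [-6.27431000e-04, -2.95228227e-01,  9.55426554e-01,
        -1.41287187e+02],
       [ 0.00000000e+00,  0.00000000e+00,  0.00000000e+00,
         1.00000000e+00]])}
```

View pics/top0b.png

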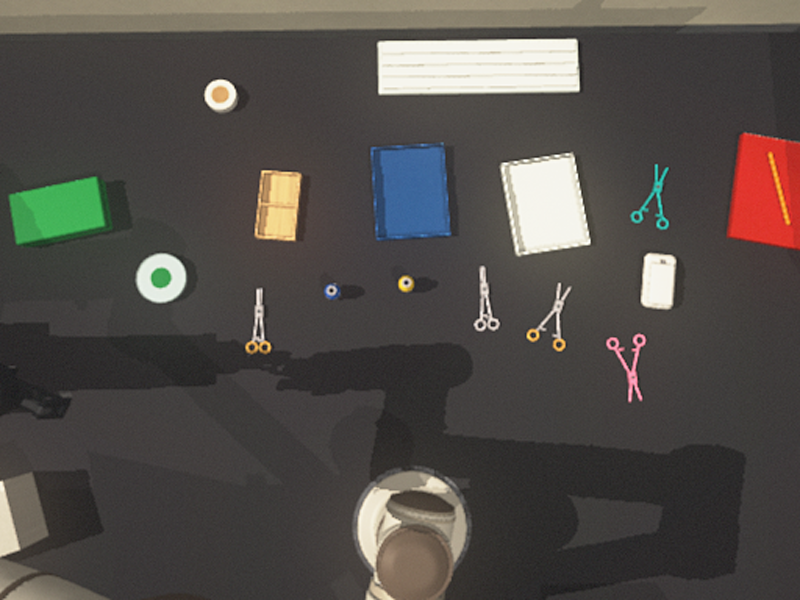

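The top view (800 px scale) shows:
- gold-ringed clamp at (259,315), rings together
- steel-ringed clamp at (485,292), rings together
- gold-ringed V clamp at (558,312), jaws and rings apart
- turquoise (655,190) and pink (630,372) open look-alikes, which I leave alone
- objectives at (332,290) blue and (406,283) yellow

So the two shut clamps are (259,315) and (485,292), and the open one is (558,312). I'll confirm this in an enlarged crop.

Run:
```python
import cv2
im=cv2.imread("pics/top0.png")
cv2.imwrite("pics/c1.png",cv2.resize(im[85:235,150:390],(792,495),interpolation=cv2.INTER_CUBIC)) # 3.3x
```

```text
(no output)
```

View pics/c1.png

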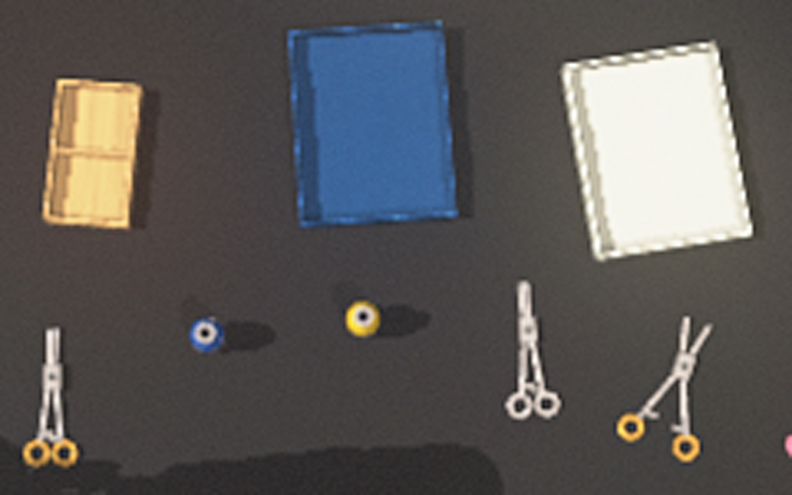

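The crop confirms it:
- **Shut, gold rings:** hinge (52,377), rings touching.
- **Shut, steel rings:** hinge (528,330), rings touching.
- **Open, gold rings:** hinge (685,365), V jaws at (686,320) and (710,326).

Next I convert these to bench positions.

Run:
```python
from h import *
def o(c): return (150+(c[0]+.5)/3.3-.5, 85+(c[1]+.5)/3.3-.5)
C=dict(gold=[(52,377),(53,330),(36,453),(64,453)],steel=[(528,330),(524,284),(518,405),(547,403)],open=[(685,365),(686,320),(710,326),(630,427),(686,447)])
for n,p in C.items():
    P=np.array([at("top",o(c),8 if i==0 else 4) for i,c in enumerate(p)])
    tips=P[1:-2].mean(0); r=P[-2:].mean(0); d=tips-r
    print(n,P[0,:2],"tip",tips[:2],"rings",r[:2],"yaw",np.degrees(np.arctan2(d[1],d[0])).round(1),"tip-ring",np.linalg.norm(d).round(), "ringsep",np.linalg.norm(P[-1]-P[-2]).round(), "hinge est",(r+d*68/113)[:2].round(1))
B=dict(blue=([(289,31),(441,22),(457,215),(302,226)],18),white=([(562,66),(715,43),(752,234),(599,259)],18),box=([(57,80),(143,86),(129,228),(43,223)],16))
for n,(p,z) in B.items():
    P=np.array([at("top",o(c),z) for c in p])[:,:2]; d=P[0]+P[1]-P[2]-P[3]
    print(n,P.mean(0),"yaw",np.degrees(np.arctan2(d[1],d[0])).round(1),"L",np.linalg.norm(d)/2,"W",np.linalg.norm(P[0]+P[3]-P[1]-P[2])/2)
for n,c in dict(blue=(206,332),yellow=(363,316)).items(): print(n,at("top",o(c),46))
s=arm.read_state(); print(R.from_quat(s["ee_rot"]).as_matrix().round(3))
```

```text
gold [401.6 284.9] tip [444.7 285.2] rings [333.5  286.95] yaw -0.9 tip-ring 111.0 ringsep 25.0 hinge est [400.4 285.9]
steel [ 437.  -145.9] tip [ 479.8 -144.1] rings [ 369.95 -148.4 ] yaw 2.2 tip-ring 110.0 ringsep 26.0 hinge est [ 436.1 -145.8]
open [ 402.7 -287.4] tip [ 441.25 -301.95] rings [ 338.15 -261.  ] yaw -21.7 tip-ring 111.0 ringsep 53.0 hinge est [ 400.2 -285.6]
blue [629.075  -7.875] yaw 3.1 L 182.12200580929255 W 140.83673171442172
white [ 599.775 -267.875] yaw 8.4 L 181.78455654977958 W 142.69416596343385
box [604.425 247.35 ] yaw -5.2 L 133.10113635878545 W 78.55706524559075
blue [435.9 142.   46. ]
yellow [447.7   4.   46. ]
[[ 0.897 -0.442 -0.001]
 [-0.442 -0.897 -0.002]
 [ 0.     0.002 -1.   ]]
```

```bash
cat >> h.py <<'E'
def plan(x,y,z,yaw):
    s=arm.read_state(); M=R.from_quat(s["ee_rot"]).as_matrix(); p=np.array(s["position"])
    a=np.degrees(np.arctan2(M[1,0],M[0,0])); d=M.T@(np.array([x,y,z])-p); r=(a-yaw+180)%360-180
    print("at",p.round(1),"yaw %.1f"%a,"| shift",d.round(1),"roll %.1f"%r,"| t",round(s["clock"],2),"w %.1f"%s["gripper_width"],"g %.1f"%s["grasp_force"],"F",np.round(s["contact_force"],1))
E
python3 -c "
from h import *
plan(401,285.3,110,-1)"
```

```text
at [276.  560.3 230.5] yaw -26.2 | shift [233.6 191.2 120.8] roll -25.2 | t 0.15 w 85.3 g 0.0 F [0.7 0.3 0.7]
```

drive_tool([
  [-1, 30, 25, 15, -4],
  [-1, 65, 53, 34, -8],
  [-1, 100, 82, 52, -12],
  [-1, 135, 110, 70, -16],
  [-1, 170, 139, 88, -20],
  [-1, 205, 168, 106, -24],
  [-1, 225, 184, 116, -25],
  [-1, 233.6, 191, 121, -25.2],
  [-1, 233.6, 191, 121, -25.2],
  [-1, 233.6, 191, 121, -25.2],
])

```text
clock: 1.15
position: [401.7, 287.1, 110.8]
ee_rot: [1.0, -0.009, 0.001, -0.001]
contact_force: [-0.6, 0.8, 0.9]
gripper_width: 85.4
grasp_force: 0.0
```

Run:
```python
from h import *
plan(401,285.3,110,-1)
cv2.imwrite("pics/w1.png",arm.get_image("wrist"))
```

```text
at [401.7 287.1 110.8] yaw -1.0 | shift [-0.7  1.9  0.8] roll -0.0 | t 1.15 w 85.4 g 0.0 F [-0.6  0.8  0.9]
```

View pics/w1.png

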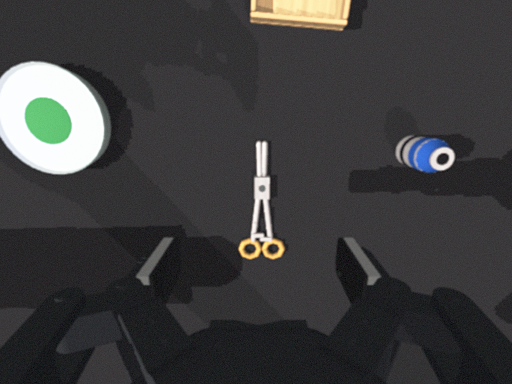

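The wrist view shows the shut gold-ringed clamp with hinge (262,187), tips (262,143) and rings (250,249) and (273,249), and the blue objective's nose at (443,158).

Run:
```python
from h import *
s=arm.read_state()
print(at("wrist",(262,187),8,s),at("wrist",(262,143),4,s),at("wrist",(261.5,249),4,s),at("wrist",(443,158),46,s))
plan(401,285.3,3,-1)
```

```text
[405.1 283.6   8. ] [446.4 283.    4. ] [336.2 285.    4. ] [437.5 142.1  46. ]
at [401.6 287.5 110.9] yaw -1.0 | shift [ -0.7   2.4 107.9] roll 0.0 | t 1.2 w 85.2 g 0.0 F [ 0.2  0.2 -0.2]
```

drive_tool([
  [-0.3, 0.8, 3, 30, 0],
  [0, 0.8, 3, 70, 0],
  [0, 0.8, 3, 95, 0],
  [0, 0.8, 3, 104, 0],
  [0, 0.8, 3, 106, 0],
  [0, 0.8, 3, 107, 0],
  [0, 0.8, 3, 107, 0],
])

```text
clock: 1.9
position: [402.7, 284.2, 4.5]
ee_rot: [1.0, -0.009, 0.001, -0.001]
contact_force: [0.1, -0.6, -0.7]
gripper_width: 42.5
grasp_force: 0.0
```

Run:
```python
from h import *
plan(402.5,284.5,3,-1)
im=arm.get_image("wrist")
cv2.imwrite("pics/w2.png",im[120:384,100:420])
```

```text
at [402.7 284.2   4.5] yaw -1.0 | shift [-0.2 -0.3  1.5] roll 0.0 | t 1.9 w 42.5 g 0.0 F [ 0.1 -0.6 -0.7]
```

View pics/w2.png

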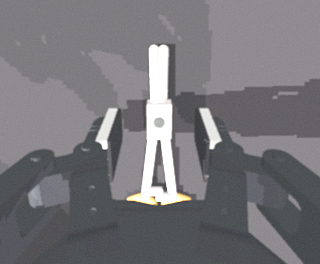

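The hinge block at crop (158,122) sits midway between the pads (105 and 207). I check the lengthwise offset.

Run:
```python
from h import *
s=arm.read_state()
print(at("wrist",(258.5,242),8,s)); plan(402.5,284.5,3,-1)
```

```text
[404.4 283.6   8. ]
at [402.7 284.    4.6] yaw -1.0 | shift [-0.2 -0.4  1.6] roll -0.0 | t 1.95 w 42.8 g 0.0 F [-0.3 -0.6  0. ]
```

drive_tool([
  [0, 1.5, 0, 2, 0],
  [0.4, 1.5, 0, 2, 0],
  [1, 1.5, 0, 2, 0],
  [1, 1.5, 0, 2, 0],
  [1, 1.5, 0, 2, 0],
  [1, 1.5, 0, 2, 0],
  [1, 1.5, 0, -10, 0],
  [1, 1.5, 0, -40, 0],
  [1, 1.5, 0, -70, 0],
  [1, 1.5, 0, -80, 0],
  [1, 1.5, 0, -80, 0],
])

```text
clock: 3.05
position: [404.0, 283.7, 84.4]
ee_rot: [1.0, -0.009, 0.001, -0.001]
contact_force: [-0.4, -0.2, -0.6]
gripper_width: 11.7
grasp_force: 58.7
```

Run:
```python
from h import *
c=np.array([629,-7.9]); a=np.radians(3.1); e=np.array([np.cos(a),np.sin(a)]); n=np.array([-e[1],e[0]])
for k in (33,-33): print(c+17*e+k*n)
p=c+17*e+33*n
plan(p[0],p[1],85,3.1)
cv2.imwrite("pics/w3.png",arm.get_image("wrist"))
```

```text
[644.19052257  25.97104994]
[647.75972422 -39.9323703 ]
at [404.  283.7  84.4] yaw -1.0 | shift [244.8 253.3  -0.8] roll -4.1 | t 3.05 w 11.7 g 58.7 F [-0.4 -0.2 -0.6]
```

drive_tool([
  [1, 20, 20, 0, -0.5],
  [1, 50, 52, 0, -1],
  [1, 82, 85, 0, -2],
  [1, 114, 118, 0, -3],
  [1, 146, 151, 0, -4],
  [1, 178, 184, 0, -4.1],
  [1, 208, 215, 0, -4.1],
  [1, 230, 238, 0, -4.1],
  [1, 241, 249, 0, -4.1],
  [1, 244.8, 253.3, 0, -4.1],
  [1, 244.8, 253.3, 0, -4.1],
  [1, 244.8, 253.3, 0, -4.1],
])

```text
clock: 4.3
position: [642.7, 26.3, 82.7]
ee_rot: [1.0, 0.027, -0.001, 0.0]
contact_force: [0.7, 0.4, -1.1]
gripper_width: 11.9
grasp_force: 58.8
```

Run:
```python
from h import *
plan(644.2,26,6,3.1)
cv2.imwrite("pics/w4.png",arm.get_image("wrist"))
```

```text
at [642.7  26.3  82.7] yaw 3.1 | shift [ 1.6  0.3 76.7] roll 0.0 | t 4.3 w 11.9 g 58.8 F [ 0.7  0.4 -1.1]
```

View pics/w4.png

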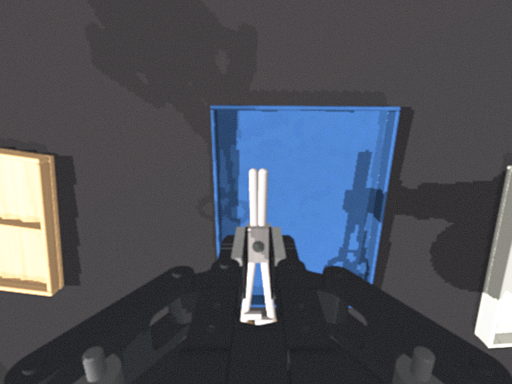

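The clamp hangs straight between the pads, over the left half of the blue tray (far rim corners at (211,107) and (399,107)).

Run:
```python
from h import *
s=arm.read_state()
a,b=at("wrist",(211,106),18,s),at("wrist",(399,107),18,s); print(a,b,np.linalg.norm(a-b))
c=np.array([629,-7.9]);t=np.radians(3.1); e=np.array([np.cos(t),np.sin(t)]); n=np.array([-e[1],e[0]])
print("expected",c+91*e+71*n,c+91*e-71*n)
```

```text
[717.9  65.3  18. ] [724.8 -73.8  18. ] 139.27103072785812
expected [716.02724128  67.91727557] [723.70643272 -73.87493161]
```

drive_tool([
  [1, 1.5, 0.3, 25, 0],
  [1, 1.5, 0.3, 50, 0],
  [1, 1.5, 0.3, 66, 0],
  [1, 1.5, 0.3, 73, 0],
  [1, 1.5, 0.3, 75, 0],
  [1, 1.5, 0.3, 76, 0],
  [1, 1.5, 0.3, 76.5, 0],
  [1, 1.5, 0.3, 76.5, 0],
])

```text
clock: 5.15
position: [645.8, 25.3, 7.8]
ee_rot: [1.0, 0.027, 0.001, -0.0]
contact_force: [0.3, -0.4, -0.1]
gripper_width: 11.6
grasp_force: 58.7
```

drive_tool([
  [1, 0, 0, 1, 0],
  [1, 0, 0, 2, 0],
  [1, 0, 0, 2, 0],
])

```text
clock: 5.45
position: [645.4, 25.1, 4.9]
ee_rot: [1.0, 0.027, 0.0, -0.0]
contact_force: [0.3, -0.2, 0.5]
gripper_width: 11.7
grasp_force: 58.8
```

drive_tool([
  [0.4, 0, 0, 0, 0],
  [0.4, 0, 0, 0, 0],
  [0.4, 0, 0, 0, 0],
  [0.4, 0, 0, -5, 0],
  [0.4, 0, 0, -30, 0],
  [0.2, 0, 0, -65, 0],
  [-0.2, 0, 0, -95, 0],
  [-0.2, 0, 0, -100, 0],
  [-0.2, 0, 0, -100, 0],
])

```text
clock: 6.35
position: [645.9, 25.4, 106.5]
ee_rot: [1.0, 0.027, 0.002, -0.0]
contact_force: [-0.7, 0.2, -0.3]
gripper_width: 51.1
grasp_force: 0.0
```

Run:
```python
from h import *
plan(436.5,-145.8,100,2.2)
cv2.imwrite("pics/w5.png",arm.get_image("wrist"))
```

```text
at [645.9  25.4 106.5] yaw 3.1 | shift [-218.3  159.7    5.7] roll 0.9 | t 6.35 w 51.1 g 0.0 F [-0.7  0.2 -0.3]
```

View pics/w5.png

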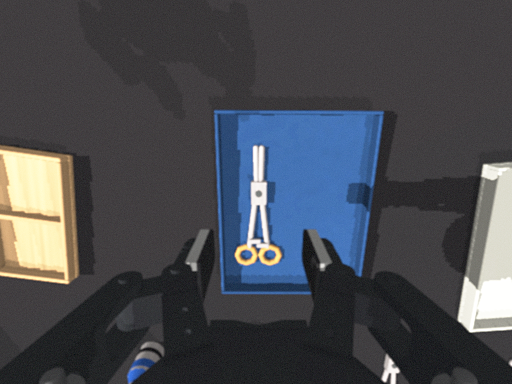

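The gold-ringed shut clamp lies flat on the tray's left half, hinge at (258,193). Next, the steel-ringed one.

drive_tool([
  [-0.2, -20, 15, 0, 0.3],
  [-0.2, -55, 40, 1, 0.6],
  [-0.2, -90, 66, 2, 0.9],
  [-0.2, -125, 91, 3, 0.9],
  [-0.2, -160, 117, 4, 0.9],
  [-0.2, -190, 139, 5, 0.9],
  [-0.2, -210, 154, 5.5, 0.9],
  [0, -218.3, 159.7, 6, 0.9],
  [0, -218.3, 159.7, 6, 0.9],
  [0, -218.3, 159.7, 6, 0.9],
])

```text
clock: 7.4
position: [436.6, -145.8, 98.5]
ee_rot: [1.0, 0.019, -0.0, 0.0]
contact_force: [0.8, 0.3, -0.0]
gripper_width: 42.7
grasp_force: 0.0
```

Run:
```python
from h import *
plan(437.5,-145.8,3,2.2)
im=arm.get_image("wrist")
cv2.imwrite("pics/w6.png",im)
```

```text
at [ 436.6 -145.8   98.5] yaw 2.2 | shift [ 0.9  0.  95.5] roll -0.0 | t 7.4 w 42.7 g 0.0 F [ 0.8  0.3 -0. ]
```

View pics/w6.png

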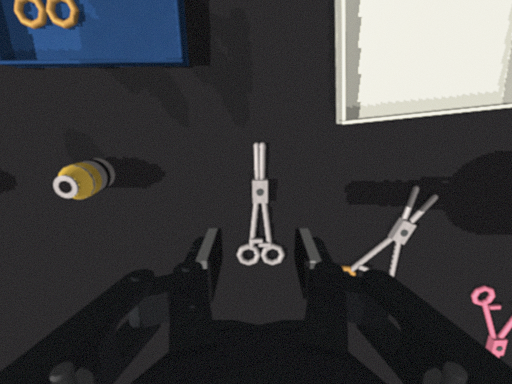

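The steel clamp's hinge is at (260,191), tips (260,145), rings (248,254) and (272,254); the open clamp's hinge is at (403,232), with jaw tips (416,189) and (435,199).

Run:
```python
from h import *
s=arm.read_state()
for uv,z in [((260,191),8),((260,145),4),((260,254),4),((403,232),8),((416,189),4),((435,199),4),((66,187),46)]: print(at("wrist",uv,z,s))
```

```text
[ 440.3 -147.5    8. ]
[ 481.5 -145.9    4. ]
[ 372.9 -150.2    4. ]
[ 404.3 -286.3    8. ]
[ 446.5 -292.1    4. ]
[ 437.4 -312.1    4. ]
[449.8   0.8  46. ]
```

drive_tool([
  [0, 2.9, 1.3, 30, 0],
  [0.2, 2.9, 1.3, 65, 0],
  [0.2, 2.9, 1.3, 88, 0],
  [0.2, 2.9, 1.3, 95, 0],
  [0.2, 2.9, 1.3, 96.5, 0],
  [0.2, 2.9, 1.3, 96.5, 0],
])

```text
clock: 8.05
position: [440.0, -146.9, 2.8]
ee_rot: [1.0, 0.019, 0.001, 0.0]
contact_force: [-0.1, -1.0, 0.0]
gripper_width: 34.3
grasp_force: 0.0
```

Run:
```python
from h import *
plan(439.5,-147,2.5,2.2)
```

```text
at [ 440.  -146.9    2.8] yaw 2.2 | shift [-0.5  0.   0.3] roll 0.0 | t 8.05 w 34.3 g 0.0 F [-0.1 -1.   0. ]
```

drive_tool([
  [0.6, 0, 0, 0, 0],
  [1, 0, 0, 0, 0],
  [1, 0, 0, 0, 0],
  [1, 0, 0, 0, 0],
  [1, 0, 0, 0, 0],
  [1, 0, 0, -10, 0],
  [1, 0, 0, -40, 0],
  [1, 0, 0, -70, 0],
  [1, 0, 0, -80, 0],
  [1, 0, 0, -80, 0],
])

```text
clock: 9.05
position: [439.8, -147.2, 84.1]
ee_rot: [1.0, 0.019, 0.002, -0.0]
contact_force: [0.1, -0.1, -0.7]
gripper_width: 11.0
grasp_force: 58.7
```

Run:
```python
from h import *
plan(647.8,-40.9,82,3.1)
```

```text
at [ 439.8 -147.2   84.1] yaw 2.2 | shift [211.9 -98.4   3.1] roll -0.9 | t 9.05 w 11.0 g 58.7 F [ 0.1 -0.1 -0.7]
```

drive_tool([
  [1, 20, -9, 0, -0.3],
  [1, 55, -25, 0, -0.6],
  [1, 90, -42, 1, -0.9],
  [1, 125, -58, 2, -0.9],
  [1, 160, -74, 3, -0.9],
  [1, 188, -87, 3, -0.9],
  [1, 205, -95, 3, -0.9],
  [1, 211.9, -98.4, 3, -0.9],
  [1, 211.9, -98.4, 3, -0.9],
  [1, 211.9, -98.4, 3, -0.9],
])

```text
clock: 10.05
position: [645.4, -41.3, 78.3]
ee_rot: [1.0, 0.026, -0.001, 0.0]
contact_force: [-0.3, 0.3, -0.1]
gripper_width: 11.4
grasp_force: 58.7
```

Run:
```python
from h import *
plan(647.8,-40.9,5.7,3.1)
```

```text
at [645.4 -41.3  78.3] yaw 3.0 | shift [ 2.7 -0.3 72.6] roll -0.1 | t 10.05 w 11.4 g 58.7 F [-0.3  0.3 -0.1]
```

drive_tool([
  [1, 2, 0, 25, 0],
  [1, 2, 0, 50, 0],
  [1, 2, 0, 63, 0],
  [1, 2, 0, 69, 0],
  [1, 2, 0, 71, 0],
  [1, 2, 0, 71, 0],
  [1, 2, 0, 71, 0],
])

```text
clock: 10.75
position: [649.6, -40.7, 9.5]
ee_rot: [1.0, 0.027, 0.001, -0.0]
contact_force: [-0.2, -0.6, 0.0]
gripper_width: 11.2
grasp_force: 58.7
```

drive_tool([
  [1, 0, 0, 2, 0],
  [1, 0, 0, 3.5, 0],
  [1, 0, 0, 4, 0],
  [1, 0, 0, 4, 0],
])

```text
clock: 11.15
position: [649.5, -40.6, 6.7]
ee_rot: [1.0, 0.027, 0.001, 0.0]
contact_force: [-2.2, 0.9, 9.1]
gripper_width: 11.7
grasp_force: 59.8
```

drive_tool([
  [0.4, 0, 0, 0, 0],
  [0.4, 0, 0, 0, 0],
  [0.4, 0, 0, 0, 0],
  [0.4, 0, 0, -5, 0],
  [0.4, 0, 0, -30, 0],
  [0.2, 0, 0, -65, 0],
  [0, 0, 0, -95, 0],
  [0, 0, 0, -100, 0],
  [0, 0, 0, -100, 0],
])

```text
clock: 12.05
position: [649.5, -40.6, 105.8]
ee_rot: [1.0, 0.027, 0.001, -0.0]
contact_force: [0.1, -0.3, 0.6]
gripper_width: 42.7
grasp_force: 0.0
```

Run:
```python
from h import *
plan(404,-286.5,100,-21.7)
im=arm.get_image("wrist"); cv2.imwrite("pics/w7.png",im)
```

```text
at [649.5 -40.6 105.8] yaw 3.1 | shift [-258.3  232.4    4.9] roll 24.8 | t 12.05 w 42.7 g 0.0 F [ 0.1 -0.3  0.6]
```

View pics/w7.png

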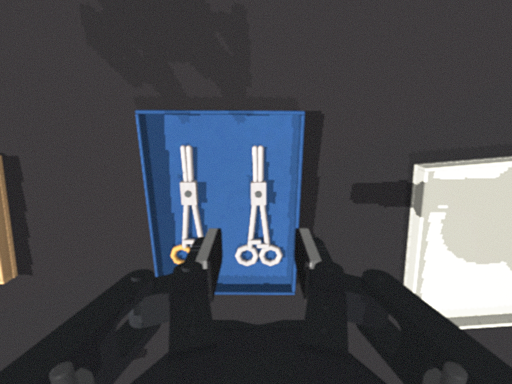

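Both shut clamps lie flat side by side in the blue tray (hinges (188,193) and (258,193)). On to the open one.

drive_tool([
  [0, -18, 16, 0, 2],
  [0, -48, 43, 1, 5],
  [0, -78, 70, 2, 8],
  [0, -108, 97, 2, 12],
  [0, -138, 124, 3, 16],
  [0, -168, 151, 4, 20],
  [0, -198, 178, 5, 23],
  [0, -228, 205, 5, 24.8],
  [0, -248, 223, 5, 24.8],
  [0, -258.3, 232.4, 5, 24.8],
  [0, -258.3, 232.4, 5, 24.8],
  [0, -258.3, 232.4, 5, 24.8],
])

```text
clock: 13.3
position: [403.5, -286.5, 98.7]
ee_rot: [0.982, -0.189, -0.0, -0.0]
contact_force: [0.4, -0.2, 0.3]
gripper_width: 43.1
grasp_force: 0.0
```

Run:
```python
from h import *
plan(404,-286.5,3,-21.7)
im=arm.get_image("wrist"); cv2.imwrite("pics/w8.png",im)
```

```text
at [ 403.5 -286.5   98.7] yaw -21.7 | shift [ 0.6 -0.2 95.7] roll -0.0 | t 13.3 w 43.1 g 0.0 F [ 0.4 -0.2  0.3]
```

View pics/w8.png

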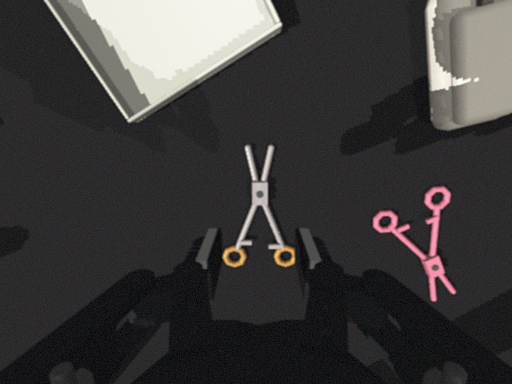

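The open clamp is aligned, with hinge (260,193), jaw tips (249,148) and (270,148), and rings (234,257) and (285,257). Pink is well clear at (433,268).

drive_tool([
  [0, 1.8, 1.2, 30, 0],
  [0.2, 1.8, 1.2, 65, 0],
  [0.2, 1.8, 1.2, 88, 0],
  [0.2, 1.8, 1.2, 95, 0],
  [0.2, 1.8, 1.2, 96.5, 0],
  [0.2, 1.8, 1.2, 96.5, 0],
  [0.2, 1.8, 1.2, 96.5, 0],
])

```text
clock: 14.05
position: [405.8, -288.6, 4.0]
ee_rot: [0.982, -0.188, 0.001, 0.0]
contact_force: [-0.4, -0.0, 0.6]
gripper_width: 33.9
grasp_force: 0.0
```

drive_tool([
  [0.6, 0, 0, 1.5, 0],
  [1, 0, 0, 1.5, 0],
  [1, 0, 0, 1.5, 0],
  [1, 0, 0, 1.5, 0],
  [1, 0, 0, 1.5, 0],
  [1, 0, 0, -10, 0],
  [1, 0, 0, -40, 0],
  [1, 0, 0, -70, 0],
  [1, 0, 0, -80, 0],
  [1, 0, 0, -80, 0],
])

```text
clock: 15.05
position: [405.5, -288.8, 84.6]
ee_rot: [0.982, -0.189, 0.002, 0.0]
contact_force: [-0.8, -0.6, -0.5]
gripper_width: 11.8
grasp_force: 58.7
```

Run:
```python
from h import *
t=np.radians(8.4)
plan(599.8+17*np.cos(t),-267.9+17*np.sin(t),82,8.4)
```

```text
at [ 405.5 -288.8   84.6] yaw -21.7 | shift [187.5 -99.9   3.4] roll -30.1 | t 15.05 w 11.8 g 58.7 F [-0.8 -0.6 -0.5]
```

drive_tool([
  [1, 15, -8, 0, -3],
  [1, 40, -21, 0, -7],
  [1, 68, -36, 0, -12],
  [1, 96, -51, 0, -17],
  [1, 124, -66, 0, -22],
  [1, 150, -80, 0, -26],
  [1, 172, -92, 0, -29],
  [1, 184, -98, 0, -30.1],
  [1, 187.5, -99.9, 0, -30.1],
  [1, 187.5, -99.9, 0, -30.1],
  [1, 187.5, -99.9, 0, -30.1],
])

```text
clock: 16.15
position: [614.4, -265.0, 81.9]
ee_rot: [0.997, 0.073, -0.001, -0.0]
contact_force: [-0.1, -0.6, -0.3]
gripper_width: 11.5
grasp_force: 58.7
```

Run:
```python
from h import *
t=np.radians(8.4)
plan(599.8+17*np.cos(t),-267.9+17*np.sin(t),7.5,8.4)
im=arm.get_image("wrist"); cv2.imwrite("pics/w9.png",im)
```

```text
at [ 614.4 -265.    81.9] yaw 8.3 | shift [ 2.3  0.8 74.4] roll -0.1 | t 16.15 w 11.5 g 58.7 F [-0.1 -0.6 -0.3]
```

View pics/w9.png

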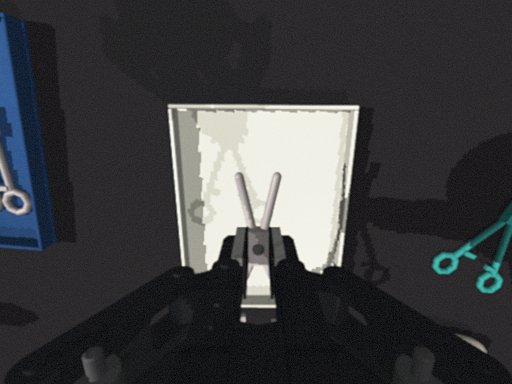

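The open clamp hangs centred over the white tray (rim corners (169,105) and (358,105)). Lower it.

drive_tool([
  [1, 1, 0.5, 25, 0],
  [1, 1, 0.5, 50, 0],
  [1, 1, 0.5, 64, 0],
  [1, 1, 0.5, 71, 0],
  [1, 1, 0.5, 73, 0],
  [1, 1, 0.5, 73, 0],
  [1, 1, 0.5, 73, 0],
])

```text
clock: 16.9
position: [617.6, -265.6, 11.0]
ee_rot: [0.997, 0.073, 0.001, 0.0]
contact_force: [-0.5, -0.4, 0.2]
gripper_width: 11.6
grasp_force: 58.8
```

drive_tool([
  [1, 0, 0, 2, 0],
  [1, 0, 0, 4, 0],
  [1, 0, 0, 5, 0],
  [1, 0, 0, 5, 0],
])

```text
clock: 17.3
position: [616.9, -265.4, 5.4]
ee_rot: [0.997, 0.073, 0.0, 0.0]
contact_force: [-1.0, 0.8, 2.5]
gripper_width: 11.6
grasp_force: 59.1
```

drive_tool([
  [0.4, 0, 0, 0, 0],
  [0.4, 0, 0, 0, 0],
  [0.4, 0, 0, 0, 0],
  [0.4, 0, 0, -5, 0],
  [0.4, 0, 0, -30, 0],
  [0, 0, 0, -65, 0],
  [-0.5, 0, 0, -95, 0],
  [-0.8, 0, 0, -110, 0],
  [-0.8, 0, 0, -110, 0],
])

```text
clock: 18.2
position: [618.6, -265.9, 118.5]
ee_rot: [0.997, 0.073, 0.003, 0.001]
contact_force: [0.0, -0.1, -1.1]
gripper_width: 76.7
grasp_force: 0.0
```

Run:
```python
from h import *
plan(448.5,2.5,120,-5.2)
im=arm.get_image("wrist"); cv2.imwrite("pics/w10.png",im)
```

```text
at [ 618.6 -265.9  118.5] yaw 8.4 | shift [-129.1 -290.4   -3.1] roll 13.6 | t 18.2 w 76.7 g 0.0 F [ 0.  -0.1 -1.1]
```

View pics/w10.png

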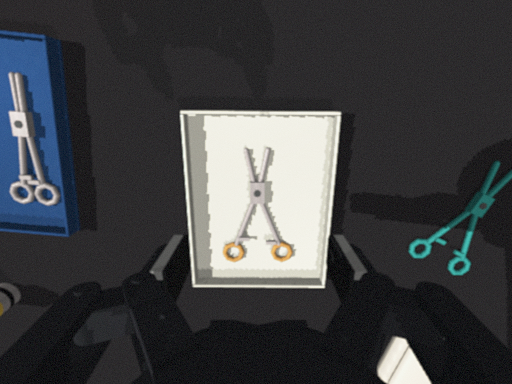

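The open clamp lies flat inside the white tray, hinge at (257,193). Now the yellow objective.

drive_tool([
  [-0.8, -8, -18, 0, 1],
  [-0.8, -22, -50, 0, 3],
  [-0.8, -38, -86, 0, 5],
  [-0.8, -54, -122, 0, 7],
  [-0.8, -70, -158, 0, 9],
  [-0.8, -86, -194, -1, 11],
  [-0.8, -102, -230, -2, 13],
  [-0.8, -116, -262, -3, 13.6],
  [-0.8, -125, -282, -3, 13.6],
  [-0.8, -129, -290.4, -3, 13.6],
  [-0.8, -129, -290.4, -3, 13.6],
  [-0.8, -129, -290.4, -3, 13.6],
])

```text
clock: 19.45
position: [447.1, 2.8, 117.4]
ee_rot: [0.999, -0.046, -0.0, 0.0]
contact_force: [0.6, 0.5, -0.5]
gripper_width: 77.0
grasp_force: 0.0
```

Run:
```python
from h import *
plan(448.5,2.5,14,-5.2)
im=arm.get_image("wrist"); cv2.imwrite("pics/w11.png",im)
```

```text
at [447.1   2.8 117.4] yaw -5.2 | shift [1.500e+00 1.000e-01 1.034e+02] roll -0.0 | t 19.45 w 77.0 g 0.0 F [ 0.6  0.5 -0.5]
```

View pics/w11.png

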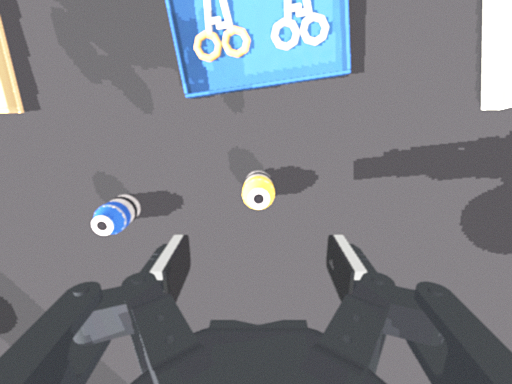

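The yellow objective's nose centre is at (258,198) and its base edge at about (258,172); the blue nose is at (102,226). I compute both.

Run:
```python
from h import *
s=arm.read_state()
print(at("wrist",(258,198),46,s),at("wrist",(102,226),46,s),"far base edge",at("wrist",(258,171),0,s))
plan(449.5,2.2,14,-5.2)
```

```text
[450.3   2.2  46. ] [437.3 140.2  46. ] far base edge [462.9   1.    0. ]
at [447.3   2.6 117.4] yaw -5.3 | shift [  2.3   0.2 103.4] roll -0.1 | t 19.5 w 76.7 g 0.0 F [ 0.  -0.7  0.1]
```

drive_tool([
  [-0.6, 2.3, 0.4, 30, 0],
  [-0.4, 2.3, 0.4, 65, 0],
  [-0.2, 2.3, 0.4, 90, 0],
  [-0.1, 2.3, 0.4, 100, 0],
  [-0.1, 2.3, 0.4, 102.5, 0],
  [-0.1, 2.3, 0.4, 102.5, 0],
  [-0.1, 2.3, 0.4, 102.5, 0],
])

```text
clock: 20.2
position: [450.2, 2.7, 16.3]
ee_rot: [0.999, -0.046, 0.001, -0.0]
contact_force: [-0.9, 0.0, -0.4]
gripper_width: 47.1
grasp_force: 0.0
```

drive_tool([
  [0.1, 0, 0, 0, 0],
  [0.3, 0, 0, 0, 0],
  [0.5, 0, 0, 0, 0],
  [1, 0, 0, 0, 0],
  [1, 0, 0, 0, 0],
  [1, 0, 0, 0, 0],
])

```text
clock: 20.8
position: [449.6, 2.7, 16.4]
ee_rot: [0.999, -0.045, 0.001, -0.0]
contact_force: [-1.2, 0.0, 6.3]
gripper_width: 25.8
grasp_force: 58.5
```

drive_tool([
  [1, 0, 0, -5, 0],
  [1, 0, 0, -20, 0],
  [1, 0, 0, -40, 0],
  [1, 0, 0, -55, 0],
  [1, 0, 0, -60, 0],
  [1, 0, 0, -60, 0],
])

```text
clock: 21.4
position: [449.4, 2.7, 76.0]
ee_rot: [0.999, -0.046, 0.001, -0.0]
contact_force: [-0.0, 0.6, -0.6]
gripper_width: 26.0
grasp_force: 59.0
```

Run:
```python
from h import *
plan(636.3,244.5,78,-5.2)
im=arm.get_image("wrist"); cv2.imwrite("pics/w12.png",im)
```

```text
at [449.4   2.7  76. ] yaw -5.2 | shift [ 164.  -257.9   -1.5] roll -0.0 | t 21.4 w 26.0 g 59.0 F [-0.   0.6 -0.6]
```

drive_tool([
  [1, 8, -13, 0, 0],
  [1, 24, -38, 0, 0],
  [1, 44, -69, -1, 0],
  [1, 64, -100, -2, 0],
  [1, 84, -132, -3, 0],
  [1, 104, -163, -4, 0],
  [1, 124, -195, -4, 0],
  [1, 142, -223, -4, 0],
  [1, 155, -244, -4, 0],
  [1, 162, -255, -4, 0],
  [1, 164, -258, -4, 0],
  [1, 164, -258, -4, 0],
])

```text
clock: 22.65
position: [635.6, 244.9, 77.7]
ee_rot: [0.999, -0.045, -0.001, 0.001]
contact_force: [-0.6, -0.5, -1.4]
gripper_width: 25.5
grasp_force: 59.1
```

Run:
```python
from h import *
plan(636.3,244.5,21,-5.2)
im=arm.get_image("wrist"); cv2.imwrite("pics/w13.png",im)
```

```text
at [635.6 244.9  77.7] yaw -5.2 | shift [ 0.9  0.2 56.7] roll -0.0 | t 22.65 w 25.5 g 59.1 F [-0.6 -0.5 -1.4]
```

View pics/w13.png

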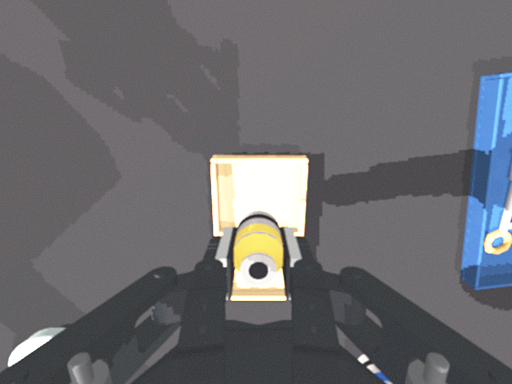

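The yellow objective is held upright over the box's far bay (far rim corners (211,156) and (307,156), lateral centre 259). Quick rim check, then lower.

Run:
```python
from h import *
s=arm.read_state()
a=at("wrist",(210.5,155.5),16,s);b=at("wrist",(307.5,155.5),16,s); m=(a+b)/2;t=np.radians(-5.2)
print(a,b,np.linalg.norm(a-b),"bay+",m[:2]-34*np.array([np.cos(t),np.sin(t)]))
plan(636.3,244.5,21,-5.2)
```

```text
[679.2 276.7  16. ] [672.3 202.4  16. ] 74.61970249203624 bay+ [641.88993045 242.63150773]
at [635.3 244.3  78.1] yaw -5.2 | shift [ 1.1 -0.4 57.1] roll -0.0 | t 22.7 w 25.8 g 59.1 F [ 0.  -0.9 -1.1]
```

drive_tool([
  [1, 0.6, 0, 15, 0],
  [1, 0.6, 0, 32, 0],
  [1, 0.6, 0, 44, 0],
  [1, 0.6, 0, 49, 0],
  [1, 0.6, 0, 52, 0],
  [1, 0.6, 0, 53, 0],
  [1, 0.6, 0, 53, 0],
])

```text
clock: 23.4
position: [636.9, 244.6, 26.8]
ee_rot: [0.999, -0.046, 0.0, -0.0]
contact_force: [-1.4, -0.4, -0.9]
gripper_width: 26.1
grasp_force: 59.1
```

drive_tool([
  [1, 2, 0, 2, 0],
  [1, 2, 0, 4, 0],
  [1, 2, 0, 5, 0],
  [1, 2, 0, 5, 0],
])

```text
clock: 23.8
position: [638.5, 244.2, 21.1]
ee_rot: [0.999, -0.046, -0.0, 0.0]
contact_force: [0.3, 0.8, 0.1]
gripper_width: 26.0
grasp_force: 59.1
```

drive_tool([
  [1, 0, 0, 0.5, 0],
  [1, 0, 0, 1, 0],
  [1, 0, 0, 1, 0],
])

```text
clock: 24.1
position: [638.6, 244.3, 20.5]
ee_rot: [0.999, -0.046, 0.0, -0.0]
contact_force: [-0.0, 0.1, 1.0]
gripper_width: 25.5
grasp_force: 59.1
```

Just touching. Open gradually to about 43 mm, since the tips are above the walls, then rise.

drive_tool([
  [0.2, 0, 0, 0, 0],
  [0.1, 0, 0, 0, 0],
  [0, 0, 0, 0, 0],
  [-0.1, 0, 0, 0, 0],
  [-0.1, 0, 0, -10, 0],
  [-0.2, 0, 0, -40, 0],
  [-0.5, 0, 0, -75, 0],
  [-0.8, 0, 0, -95, 0],
  [-0.8, 0, 0, -98, 0],
  [-0.8, 0, 0, -98, 0],
])

```text
clock: 25.1
position: [638.7, 244.4, 119.3]
ee_rot: [0.999, -0.046, 0.001, -0.001]
contact_force: [-0.2, 0.5, -0.3]
gripper_width: 77.0
grasp_force: 0.0
```

Run:
```python
from h import *
plan(436.5,141,118,-5.2)
im=arm.get_image("wrist"); cv2.imwrite("pics/w14.png",im)
```

```text
at [638.7 244.4 119.3] yaw -5.2 | shift [-191.9  121.4    1. ] roll -0.0 | t 25.1 w 77.0 g 0.0 F [-0.2  0.5 -0.3]
```

Thirteen pictures are used, so I save the last for the end and locate things by colour from here.

drive_tool([
  [-0.8, -14, 9, 0, 0],
  [-0.8, -40, 25, 0, 0],
  [-0.8, -72, 45, 0, 0],
  [-0.8, -104, 66, 0, 0],
  [-0.8, -136, 86, 0, 0],
  [-0.8, -164, 104, 0, 0],
  [-0.8, -184, 116, 0, 0],
  [-0.8, -192, 121.4, 0, 0],
  [-0.8, -192, 121.4, 0, 0],
  [-0.8, -192, 121.4, 0, 0],
])

```text
clock: 26.15
position: [437.3, 141.5, 118.2]
ee_rot: [0.999, -0.045, 0.0, -0.0]
contact_force: [0.3, 0.4, 0.0]
gripper_width: 76.7
grasp_force: 0.0
```

Run:
```python
from h import *
s=arm.read_state(); im=arm.get_image("wrist"); cv2.imwrite("pics/w15.png",im)
def blobs(im,lo,hi):
    h=cv2.cvtColor(im,cv2.COLOR_BGR2HSV); m=cv2.inRange(h,lo,hi)
    n,l,st,c=cv2.connectedComponentsWithStats(m); return [(c[i].round(1).tolist(),st[i].tolist()) for i in range(1,n) if st[i,4]>60]
print("yellow w11",blobs(cv2.imread("pics/w11.png"),(20,120,120),(34,255,255)))
print("blue w11",blobs(cv2.imread("pics/w11.png"),(100,120,80),(130,255,255)))
print("yellow w14",blobs(cv2.imread("pics/w14.png"),(20,150,120),(34,255,255)))
print("blue now",blobs(im,(100,120,80),(130,255,255)))
m=cv2.inRange(cv2.cvtColor(im,cv2.COLOR_BGR2HSV),(0,0,170),(180,60,255))[150:240,210:310]
print("white near", [ (np.array(q)+[210,150]).tolist() for q in [np.argwhere(m)[:,::-1].min(0),np.argwhere(m)[:,::-1].max(0)]])
plan(436.5,141,15,-5.2)
```

```text
yellow w11 []
blue w11 [([237.8, 55.6], [167, 0, 184, 98, 5355]), ([213.8, 7.9], [212, 0, 5, 16, 73]), ([232.3, 11.1], [228, 0, 11, 26, 100]), ([233.0, 42.2], [230, 35, 8, 14, 61]), ([207.4, 45.7], [202, 39, 12, 14, 124]), ([121.7, 209.8], [106, 202, 24, 24, 128]), ([113.2, 217.7], [98, 207, 26, 27, 336])]
yellow w14 [([266.7, 191.2], [257, 184, 16, 20, 107])]
blue now [([421.1, 35.7], [338, 0, 174, 72, 7567]), ([452.1, 4.9], [447, 0, 12, 12, 114]), ([400.3, 11.7], [395, 5, 12, 15, 137]), ([370.8, 16.5], [365, 10, 13, 14, 133]), ([261.1, 188.4], [244, 179, 31, 27, 278])]
white near [[245, 174], [269, 212]]
at [437.5 141.6 118.2] yaw -5.2 | shift [ -1.    0.7 103.2] roll -0.0 | t 26.2 w 76.6 g 0.0 F [0.4 0.7 0.2]
```

Run:
```python
import cv2,numpy as np
for f in("w11","w15"):
    g=cv2.imread(f"pics/{f}.png",0)[186:216,240:278]
    print(f); print("\n".join("".join("%4d"%v for v in r[::2]) for r in g[::2]))
```

```text
w11
 132 155 249 253 252 251 249 247 245 243 241 240 240 241 241 244 245 108  89
 130 235 252 252 252 251 250 254 255 255 255 253 241 241 241 242 243 176  85
 129 245 253 252 252 252 255 255 255 255 255 255 255 251 241 242 242 212  86
 129 248 253 252 252 255 255 255 255 255 255 255 255 255 247 241 243 235  84
 127 249 253 252 255 255 255 255 255 201 242 255 255 255 255 242 243 239  89
 125 246 253 252 255 255 255 234  84  87  91 167 255 255 255 245 243 230 123
 128 235 254 253 255 255 255 115  93  98  93  86 255 255 255 248 242 191 130
 130 133 249 253 255 255 255 155  90  96  96 102 255 255 255 247 244 139 131
 134 129 244 252 255 255 255 255 128  95 123 255 255 255 255 242 195 128 135
 131 133 134 247 254 255 255 255 255 255 255 255 255 255 253 230 137 135 132
 132 135 128 134 244 254 255 255 255 255 255 255 255 255 219 129 131 131 138
 134 131 135 130 130 206 247 255 255 255 255 255 245 153 126 139 132 137 133
 133 132 131 132 130 131 125 129 149 170 147 131 128 127 134 132 133 134 137
 136 139 131 135 132 133 135 137 126 128 133 134 133 135 130 135 135 129 131
 139 131 137 134 1
[... 517 characters left out ...]
103  83
 115 183 202 191 255 255 255 242  79  74  79 253 255 255 255 124 132 129 114
 120 151 196 209 255 255 255  95  80  84  85 114 255 255 255 149 146 128 117
 117 126 182 207 255 255 255  85  80  84  80 118 255 255 255 138 128 116 117
 120 114 151 200 255 255 255 196  76  76  73 231 255 255 255 124 121 121 116
 113 120 114 169 251 255 255 255 255 232 255 255 255 255 221 145 117 121 115
 116 116 117 123 159 255 255 255 255 255 255 255 255 254 120 113 114 120 119
 113 116 119 118 113 151 250 255 255 255 255 255 236 124 115 116 118 120 115
 114 117 116 115 117 114 109 121 177 171 164 115 109 114 117 119 119 113 119
 117 118 118 117 117 118 118 115 117 113 115 115 115 120 117 118 114 119 115
```

The blue nose hole sits at about (258,201), against (258,198.5) in the aligned yellow view. So the correction is about +1.2 mm in x.

drive_tool([
  [-0.6, 1.2, 0.4, 30, 0],
  [-0.4, 1.2, 0.4, 65, 0],
  [-0.2, 1.2, 0.4, 90, 0],
  [-0.1, 1.2, 0.4, 99, 0],
  [-0.1, 1.2, 0.4, 101.5, 0],
  [-0.1, 1.2, 0.4, 102.5, 0],
  [-0.1, 1.2, 0.4, 102.5, 0],
])

```text
clock: 26.9
position: [438.4, 141.0, 16.7]
ee_rot: [0.999, -0.046, 0.001, -0.001]
contact_force: [0.8, 0.9, -0.6]
gripper_width: 47.0
grasp_force: 0.0
```

drive_tool([
  [0.1, 0, 0, 0, 0],
  [0.3, 0, 0, 0, 0],
  [0.5, 0, 0, 0, 0],
  [1, 0, 0, 0, 0],
  [1, 0, 0, 0, 0],
  [1, 0, 0, 0, 0],
])

```text
clock: 27.5
position: [438.0, 140.8, 16.9]
ee_rot: [0.999, -0.045, 0.001, -0.001]
contact_force: [-0.6, 0.1, 4.6]
gripper_width: 25.8
grasp_force: 58.6
```

drive_tool([
  [1, 0, 0, -5, 0],
  [1, 0, 0, -20, 0],
  [1, 0, 0, -40, 0],
  [1, 0, 0, -55, 0],
  [1, 0, 0, -62, 0],
  [1, 0, 0, -62, 0],
])

```text
clock: 28.1
position: [437.8, 140.7, 78.7]
ee_rot: [0.999, -0.046, 0.001, -0.001]
contact_force: [-0.4, -0.6, -1.4]
gripper_width: 25.4
grasp_force: 59.0
```

Run:
```python
from h import *
plan(574,249.5,80,-5.2)
```

```text
at [437.8 140.7  78.7] yaw -5.2 | shift [ 125.7 -120.8   -0.9] roll -0.0 | t 28.1 w 25.4 g 59.0 F [-0.4 -0.6 -1.4]
```

drive_tool([
  [1, 8, -8, 0, 0],
  [1, 24, -23, 0, 0],
  [1, 46, -44, -1, 0],
  [1, 68, -65, -2, 0],
  [1, 90, -86, -2, 0],
  [1, 108, -104, -2, 0],
  [1, 120, -115, -2, 0],
  [1, 125.7, -120.8, -2, 0],
  [1, 125.7, -120.8, -2, 0],
  [1, 125.7, -120.8, -2, 0],
])

```text
clock: 29.1
position: [572.8, 248.7, 78.9]
ee_rot: [0.999, -0.046, -0.001, 0.001]
contact_force: [-0.2, 0.6, -0.1]
gripper_width: 25.7
grasp_force: 59.1
```

Run:
```python
from h import *
plan(574,249.5,21,-5.2)
```

```text
at [572.8 248.7  78.9] yaw -5.2 | shift [ 1.2 -1.  57.8] roll -0.0 | t 29.1 w 25.7 g 59.1 F [-0.2  0.6 -0.1]
```

drive_tool([
  [1, 1, -0.5, 15, 0],
  [1, 1, -0.5, 32, 0],
  [1, 1, -0.5, 44, 0],
  [1, 1, -0.5, 50, 0],
  [1, 1, -0.5, 53, 0],
  [1, 1, -0.5, 54, 0],
  [1, 1, -0.5, 54, 0],
  [1, 1, -0.5, 54, 0],
])

```text
clock: 29.9
position: [575.1, 249.9, 26.5]
ee_rot: [0.999, -0.046, 0.001, -0.0]
contact_force: [-0.9, -0.1, -1.3]
gripper_width: 25.5
grasp_force: 59.1
```

drive_tool([
  [1, 0, 0, 2, 0],
  [1, 0, 0, 4, 0],
  [1, 0, 0, 5, 0],
  [1, 0, 0, 5.5, 0],
  [1, 0, 0, 5.5, 0],
])

```text
clock: 30.4
position: [574.7, 249.6, 21.0]
ee_rot: [0.999, -0.046, 0.0, 0.0]
contact_force: [-2.5, -0.3, 4.9]
gripper_width: 25.6
grasp_force: 59.7
```

Contact. Release, rise and back off.

drive_tool([
  [0.2, 0, 0, 0, 0],
  [0.1, 0, 0, 0, 0],
  [0, 0, 0, 0, 0],
  [-0.1, 0, 0, 0, 0],
  [-0.1, 0, 0, -10, 0],
  [-0.2, 0, 0, -40, 0],
  [-0.5, 0, 0, -75, 0],
  [-0.8, 0, 0, -115, 0],
  [-0.8, 0, 0, -150, 0],
  [-0.8, 0, 0, -160, 0],
  [-0.8, 0, 0, -160, 0],
])

```text
clock: 31.5
position: [575.5, 250.2, 183.1]
ee_rot: [0.999, -0.046, 0.002, -0.002]
contact_force: [0.5, -0.2, -2.1]
gripper_width: 76.6
grasp_force: 0.0
```

drive_tool([
  [-0.8, -20, 0, 0, 0],
  [-0.8, -50, 0, 0, 0],
  [-0.8, -80, 0, 0, 0],
  [-0.8, -105, 0, 0, 0],
  [-0.8, -115, 0, 0, 0],
  [-0.8, -115, 0, 0, 0],
  [-0.8, -115, 0, 0, 0],
])

```text
clock: 32.2
position: [460.6, 260.2, 179.9]
ee_rot: [0.999, -0.046, -0.0, 0.0]
contact_force: [0.4, 0.0, -0.2]
gripper_width: 76.9
grasp_force: 0.0
```

Run:
```python
from h import *
w=arm.get_image("wrist"); t=arm.get_image("top")
t2=cv2.resize(t[70:235,80:480],(800,330),interpolation=cv2.INTER_CUBIC)
w2=cv2.resize(w[0:230],(584,262)); w2=cv2.copyMakeBorder(w2,0,0,0,216,cv2.BORDER_CONSTANT)
cv2.imwrite("pics/final.png",np.vstack([t2,w2])); print(arm.read_state()["clock"])
```

```text
32.3
```

View pics/final.png

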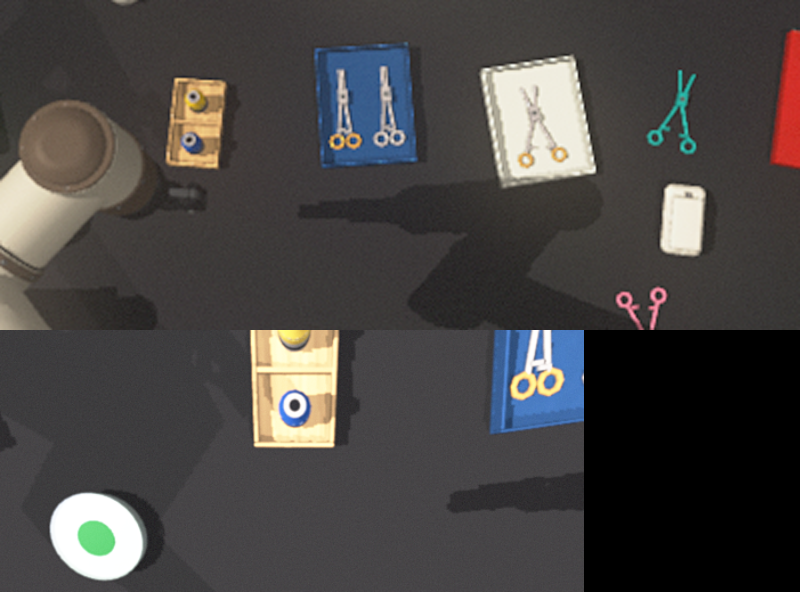

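The final picture shows:
- both shut clamps flat and apart in the blue tray (hinges (344,97) and (386,97))
- the open clamp in the white tray (537,118)
- the objectives upright, one per bay, yellow (196,100) and blue (191,142)
- the dish, mouse and look-alikes untouched

I hand in.

```bash
python3 -c "
from bench import arm
print(arm.job_done())"
```

```text
the job is handed in; nothing more can be done
None
```

The bench is tidied and handed in at 32 s: both shut clamps lie flat in the blue tray, the open clamp is in the white tray, the objectives stand upright one per bay, and the Petri dish and mouse were left where they were.

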